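# Lay the angle bracket down against the foam stop

### The job

Tip the tall aluminium angle bracket over onto its flat back against the black foam-topped stop bar, so that it lies propped square across the bar and the holes under its foot can be reached. Push it over with the fingers and ease it down with them all the way, so that it never drops and lands gently; do not lift it, carry it away or squeeze it hard. Leave the other things on the table where they are, and finish clear of the bracket.

Things in the scene. Friction and masses are not known exactly. Their poses are not given: they have to be found in the camera images.
- bracket: loose L-shaped aluminium bracket, 0.4 to 0.75 kg, standing on the mat. Plate 60 wide (own x), 14 thick (y), 200 mm tall (z), filling y -14 to 0; foot 14 mm thick, y -64 to -14, diagonal ribs up to 48 mm high, plate clear on both sides above. Origin: middle of the lower edge of the flat back (+y face), the edge it tips about. Own +y points to the stop at the start
- bracket_top (a point): middle of the bracket's top end face (own x 0, y -7, z 200 mm). The bracket's centre of mass lies about 14 mm behind its flat back and 82 mm up, so it falls by itself once it leans some 10 degrees towards the stop, and must be held back from then on
- stop: fixed aluminium bar with black foam top, 130 long (own x), 20 wide (own y), 30 mm high; origin under its centre, on the mat. Its middle is 105 to 135 mm in front of the bracket's origin; the laid-down bracket rests on its lower back edge and on the bar's near upper edge, back 13 to 18 degrees off level, some 40 to 80 mm of plate beyond the bar
- mat: fixed blue mat, 180 (own x) by 420 (own y), 3 mm thick; origin under its centre, at table height. Own +y is the direction in which the bracket is to be tipped (within some 6 degrees). It grips well: the bracket's edge hardly slides on it
- mirror_mount: bystander: small black square mirror mount (50 mm) with a green ring on a steel post, 135 mm tall, round foot of radius 28 mm; origin under its foot
- lens_tube: bystander: grey upright ribbed lens tube, radius 19 mm, 90 mm tall; origin under its foot
- jar: bystander: amber jar with white cap, radius 26 mm, 70 mm tall; origin under its foot
- driver: bystander: orange-handled screwdriver lying on the table, about 200 mm long along its own x; origin on its underside
- post_holder: bystander: brass post holder with a flange of radius 22 mm, 50 mm tall; origin under its foot
- retainer: bystander: small brass ring on the mat, radius 15 mm, 8 mm tall; origin under its centre
Things that resemble listed ones, but are neither listed nor needed, are in the scene too. Of the things like the stop, leave any that is green; of the rest the smaller one is meant. Leave any yellow look-alike of the bracket alone.

How it is judged:
By the outcome, as a careful person would: the job done as asked, in the order asked, and still so for the second after the job is handed in, with the robot touching nothing.
It also fails if it takes over 45 s, if anything falls off the work surface, if the arm or the gripper's body presses on something with over 40 N, if the wrist force passes 120 N, or if a joint passes its speed limit or range.

### The arm

A 6-joint arm with a two-finger parallel gripper is mounted at the origin on the work surface. World frame = base frame: x ahead of the robot, y to its left, z up, the work surface at z = 0. Lengths are in m, angles in rad, forces in N, time in s.
With the tool pointing down it reaches from about 0.35 to 0.975 m from the base axis. Payload 7.1 kg.
Tool frame: the origin (TCP) lies on the centre line of the jaws, within the pads' length; the fingertips stand 19 mm ahead of it and the grasp point (between the pads) is the TCP; y points along the fingers, z is the direction in which the jaws open and shut, and the axes are right-handed (so a half turn about y gives the same grasp; the last joint's range is limited). The gripper opens to 88 mm and grips with 3 to 60 N. Pads are 20 mm wide; open, the fingers measure 115 mm over their backs; the gripper's body (75 mm by 178 mm) begins 61 mm behind the grasp point.
Start: joints at [-1.153, 0.423, 1.63, -0, 1.089, -0.019], TCP at [0.264, -0.566, 0.242] pointing down, gripper open.
Joint ranges: [-3, 3], [-0.9, 2.11], [0.09, 2.58], [-1.31, 4.45], [0.11, 2.69], [-2.54, 2.54]. Speed limits (rad/s): [2.39, 2.39, 3.01, 3.14, 3.14, 3.14].

### API

Orientations are given as a unit quaternion [w, x, y, z].
In Python, from station import bot gives the robot as it stands.
- The arm moves only by the tool play_rows, never from a script. Its argument "increments" is a list of rows, each an object with "linear": the shift along the tool's x, y, z in units of 50 mm (1.0 is 50 mm), a list of three; "dr": the turn, a rotation vector about the tool's x, y, z in units of 6 degrees (1.0 is 6 degrees), a list of three; "claw": the finger opening in mm, from 0 to 87.8. A call has 1 to 10 rows; each row is the pose to reach, as a shift and turn from the pose commanded when the call began, along the tool's axes at that moment; what a row does not reach only later rows make up. A row lasts 1/8 s, in which the tool goes at most 62.5 mm and 10.7 degrees, less where a joint would pass 70% of its speed; a pose out of reach is approached as far as the arm can. A call with a gripper value outside its range is refused whole. The fingers move at their own pace and stop on an object; "newtons" is the grip in N (left out, the last holds). Time passes only in rows, so rows that repeat a pose let the fingers close. It gives the time, the measured TCP pose, the force and the opening at its end, in the units of the state.
- bot.get_obs(): the state, without advancing time (a new reading comes with each control period).
- bot.snapshot(name): name is "scene" or "top"; returns a dict with "color" (384x512x3 uint8, red, green, blue), "mtx" (3x3 intrinsics, pixels), "dist_coeffs" ([k1, k2, p1, p2, k3] as OpenCV has them; the pictures are not rectified), "rvec" (rotation vector, rad) and "tvec" (3), from world to camera coordinates, as OpenCV has them. Camera axes: x right, y down, z forward; pixel columns grow to the right and rows downward; lengths in m; the calibration is good to about 2 mm. A picture is of the moment at which its call begins. There is no depth.
- bot.hand_in(): hands the job in, once; it reports no verdict.
The state is a dict: "t": time; "joint_positions": joint angles; "joint_vel": joint speeds; "joint_efforts": joint torques, N m; "tool_pos": TCP position; "ee_rot": TCP orientation; "contact_force": force on the tool from outside, world axes, zero at the start; "torque": the same for the moment, N m; "width": finger opening in m.
Only numpy, scipy, OpenCV 4.12 (cv2) and the standard library are available. Lean on these libraries where they do the work, as an engineer would, in place of code of your own. Each camera call takes 0.05 s, during which the arm holds its last target.

## Working session

There is one attempt and no reset: what is moved stays moved. The work goes in short steps, Python scripts to look and compute and a tool call to move; the robot and the scene stay as the last step left them, time stands still between calls to the robot, and variables do not carry over. Pictures are saved under pics/ and viewed, and the job is handed in when it is done.

Besides the shell and the picture viewer there is one more tool, called after "Call:" by a JSON object that holds its "name" and its "arguments", one argument or row to a line. play_rows: Moves the arm, as the interface text tells. Its arguments: {"type":"object","properties":{"increments":{"type":"array","items":{"type":"object","properties":{"linear":{"type":"array","items":{"type":"number"}},"dr":{"type":"array","items":{"type":"number"}},"claw":{"type":"number"}}}},"newtons":{"type":"number"}},"required":["increments"]}

```bash
mkdir -p pics; ls
python3 - <<'E'
from station import bot
import cv2,numpy as np
for n in("scene","top"):
    s=bot.snapshot(n); cv2.imwrite(f"pics/{n}0.png",cv2.resize(s["color"][:,:,::-1],(800,600),interpolation=cv2.INTER_CUBIC))
    print(n,s["mtx"],s["dist_coeffs"],s["rvec"],s["tvec"])
print(bot.get_obs())
E
```

```text
pics
scene [[395.20206774   0.         257.25251228]
 [  0.         395.20206774 195.62741895]
 [  0.           0.           1.        ]] [-0.11866214  0.          0.          0.          0.        ] [ 1.71222773  2.14539924 -0.60080136] [ 0.12001911 -0.39373304  1.5385599 ]
top [[447.85391414   0.         253.38479995]
 [  0.         447.85391414 194.92133518]
 [  0.           0.           1.        ]] [-0.07664857  0.          0.          0.          0.        ] [ 2.13989616 -2.1704891   0.1551514 ] [0.01066245 0.55612946 1.05879046]
{'t': 0.1, 'joint_positions': array([-1.15300124e+00,  4.23757886e-01,  1.63058522e+00, -9.88252750e-06,
        1.08860212e+00, -1.89803610e-02]), 'joint_vel': array([ 2.62762175e-04, -2.42529292e-03, -1.20695876e-03, -1.34919385e-04,
       -8.01911532e-05, -2.24193562e-03]), 'joint_efforts': array([-1.34883398e-03, -5.45611632e+01, -2.74330169e+01,  6.43387134e-02,
        1.88255904e-02, -3.18554680e-05]), 'tool_pos': array([ 0.26423127, -0.56588622,  0.24099463]), 'ee_rot': array([ 0.15310266, -0.15329818,  0.69077921, -0.68984297]), 'contact_force': array([ 0.51335769,  0.04061121, -0.39418789]), 'torque': array([ 0.01908002,  0.03848061, -0.00362289]), 'width': 0.08788841451302837}
```

View pics/scene0.png

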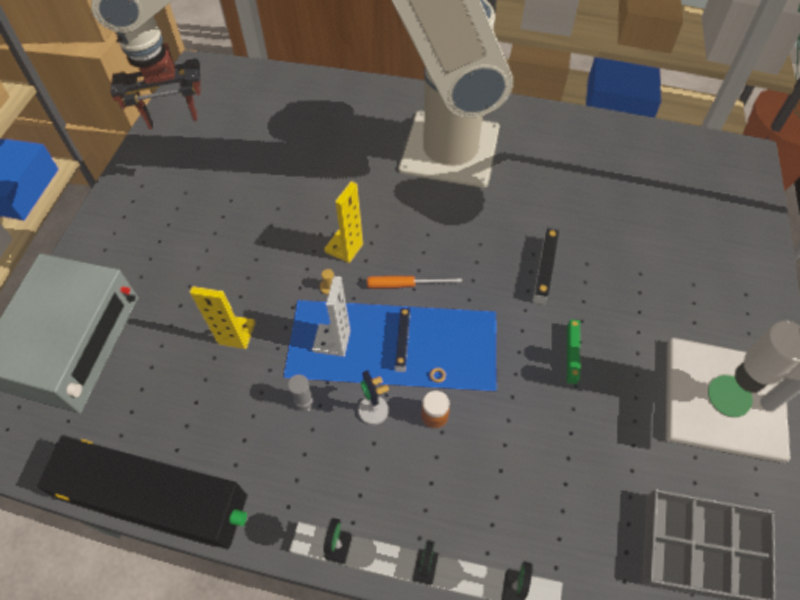

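View pics/top0.png

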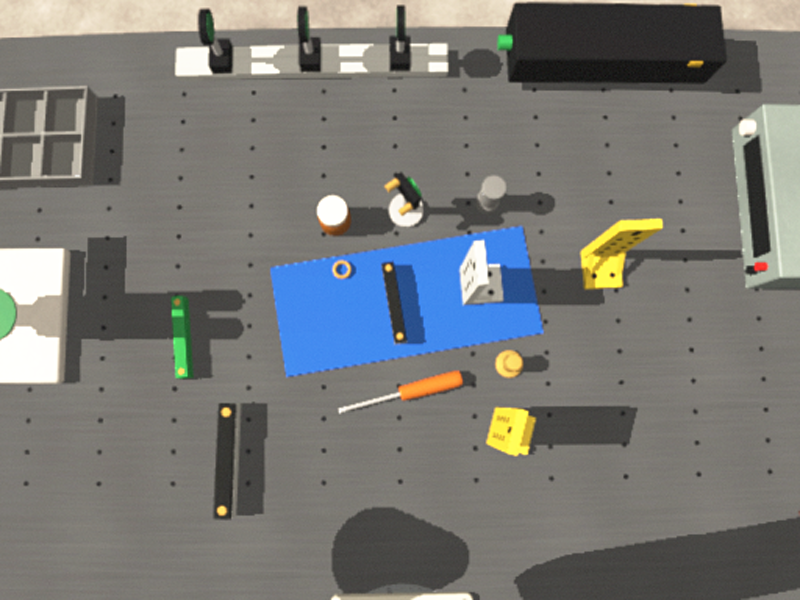

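The candidates, in top-view (800x600) pixels:
- **Bracket:** the silver one on the mat at (480,275) is the one meant. The yellow ones at (610,255) and (510,430) are look-alikes.
- **Stop:** the black bar on the mat at (395,303) is the smaller one. The black bar at (222,460) is longer, and the one at (180,337) is green.

I'll confirm this in enlarged crops.

```bash
cat > h.py <<'E'
import cv2,numpy as np
from scipy.spatial.transform import Rotation as R
def cam(s): return cv2.Rodrigues(np.array(s["rvec"]))[0],np.array(s["tvec"]).ravel(),np.array(s["mtx"]),np.array(s["dist_coeffs"])
def proj(s,P): return cv2.projectPoints(np.array(P,float).reshape(-1,3),np.array(s["rvec"]),np.array(s["tvec"]),np.array(s["mtx"]),np.array(s["dist_coeffs"]))[0].reshape(-1,2)
def back(s,uv,z):
    r,t,K,d=cam(s); n=cv2.undistortPoints(np.array(uv,float).reshape(-1,1,2),K,d).reshape(-1,2)
    c=-r.T@t; D=np.c_[n,np.ones(len(n))]@r
    return c+D*((z-c[2])/D[:,2])[:,None]
def crop(s,x0,y0,w,h,k,fn,pts=None,polys=None):
    im=cv2.resize(s["color"][y0:y0+h,x0:x0+w,::-1],(w*k,h*k),interpolation=cv2.INTER_CUBIC).copy()
    f=lambda q:tuple(int(round(v)) for v in ((q[0]-x0+.5)*k,(q[1]-y0+.5)*k))
    for a,b in (polys or []):
        cv2.line(im,f(a),f(b),(0,0,255),1,cv2.LINE_AA)
    for i in range(0,w,10):
        cv2.line(im,(int((i+.5)*k),0),(int((i+.5)*k),4 if i%50 else 12),(0,255,255),1)
        if i%20==0: cv2.putText(im,str(x0+i),((i)*k,24),0,.4,(0,255,255),1)
    for i in range(0,h,10):
        cv2.line(im,(0,int((i+.5)*k)),(6,int((i+.5)*k)),(0,255,255),1)
        if i%20==0: cv2.putText(im,str(y0+i),(8,i*k+8),0,.4,(0,255,255),1)
    cv2.imwrite(fn,im)
E
python3 - <<'E'
from station import bot
from h import *
import pickle
a=bot.snapshot("top");b=bot.snapshot("scene");pickle.dump((a,b),open("s0.pkl","wb"))
crop(a,235,140,115,85,6,"pics/t1.png"); crop(b,180,165,110,80,7,"pics/s1.png")
E
```

```text
(no output)
```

View pics/t1.png

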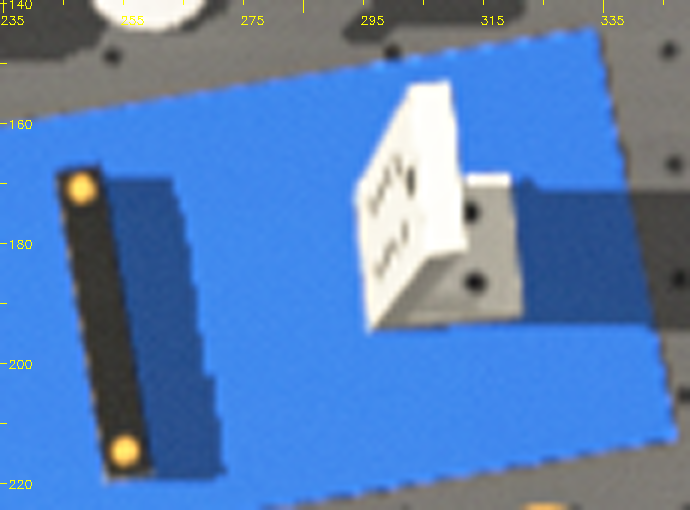

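View pics/s1.png

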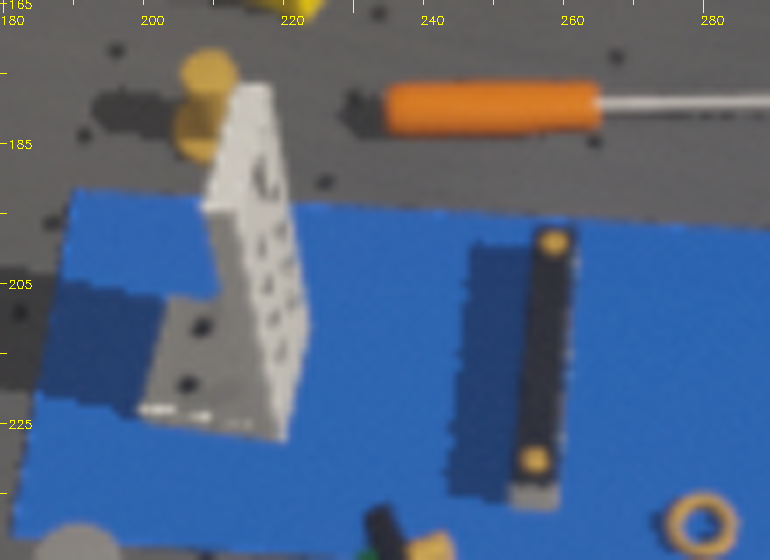

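The crops confirm the silver bracket (plate top at (308,168) native pixels) and the short black bar on the mat (245,195). Next I fit their poses.

```bash
cat > fit.py <<'E'
from h import *
import pickle
from scipy.optimize import least_squares
a,b=pickle.load(open("s0.pkl","rb"))
m=[(.03,0,.2),(.03,-.014,.2),(-.03,-.014,.2),(-.03,0,.2),(.03,0,0),(-.03,0,0),(.03,-.064,.014),(-.03,-.064,.014)]
ta=[(303.2,153.7),(309.5,153.2),(312.2,181.2),(305.8,181.8),(294.2,170.3),(296.2,194.7),(319.7,168.7),(321.5,192.5)]
tb=[(213.5,194.5),(208.5,194.2),(213.8,176.4),(218.1,176.6),(220.2,227.4),(223.6,210.9),(199.5,222.8)]
def pts(p,m):
    return R.from_euler('z',p[2]).apply(np.array(m))+[p[0],p[1],.003]
def f(p,sep=0):
    r=[]
    if sep in(0,1): r.append((proj(a,pts(p,m))-ta).ravel())
    if sep in(0,2): r.append((proj(b,pts(p,m[:7]))-tb).ravel())
    return np.concatenate(r)
for s in(0,1,2):
    o=least_squares(f,[.5,-.1,.1],args=(s,),loss='soft_l1');print(s,o.x.round(4),np.degrees(o.x[2]).round(2),o.fun.reshape(-1,2).round(1).tolist())
bk=np.array([(57,174),(100,165),(152,473),(105,480)])/6-.5+[235,140]
c=back(a,bk,.033);print("stop",c.round(4).tolist(),c.mean(0))
e=(c[0]+c[1]-c[2]-c[3])/2;print("len",np.linalg.norm(e),"xdir deg",np.degrees(np.arctan2(e[1],e[0])))
mt=np.array([(271,268),(522,227),(543,332),(288,376)])*.64-.18
c=back(a,mt,.003);print("mat",c.round(3).tolist())
for n,p,z in[("mirror",(403,185),.1),("mirrorfoot",(406,210),.005),("tube",(492,187),.09),("postholder",(509,362),.04),("driver tip",(340,410),.005),("driver butt",(462,378),.01),("jar",(332,210),.07),("yel",(640,222),.2),("yel2",(512,415),.2),("ring",(342,269),.01)]:
    print(n,back(a,np.array([p])*.64-.18,z).round(3).tolist())
E
python3 fit.py
```

```text
0 [ 0.5892 -0.1035  0.057 ] 3.27 [[-0.0, 0.4], [0.3, 0.4], [0.1, 0.4], [-0.1, 0.3], [-0.2, 1.4], [-0.2, 0.3], [0.0, 0.3], [0.4, -0.0], [-0.1, 1.0], [-0.1, 0.6], [-0.4, 0.2], [0.2, 0.7], [-0.4, 1.0], [0.2, 1.0], [-0.0, 0.5]]
1 [ 0.5902 -0.1035  0.051 ] 2.92 [[0.0, -0.1], [0.3, -0.0], [0.0, -0.0], [-0.2, -0.2], [-0.2, 1.0], [-0.3, -0.1], [0.1, 0.0], [0.3, -0.3]]
2 [ 0.5868 -0.104   0.0655] 3.76 [[0.1, 0.2], [0.1, -0.2], [-0.5, -0.6], [0.2, -0.1], [-0.2, 0.3], [0.2, 0.3], [0.1, 0.0]]
stop [[0.6233, 0.025, 0.033], [0.6268, 0.0072, 0.033], [0.4989, -0.0122, 0.033], [0.4964, 0.007, 0.033]] [0.5613508  0.00675766 0.033     ]
len 0.12875924567004735 xdir deg 8.349525536258358
mat [[0.624, 0.206, 0.003], [0.688, -0.207, 0.003], [0.513, -0.234, 0.003], [0.449, 0.177, 0.003]]
mirror [[0.731, -0.01, 0.1]]
mirrorfoot [[0.718, -0.016, 0.005]]
tube [[0.729, -0.146, 0.09]]
postholder [[0.464, -0.171, 0.04]]
driver tip [[0.394, 0.094, 0.005]]
driver butt [[0.441, -0.1, 0.01]]
jar [[0.702, 0.1, 0.07]]
yel [[0.644, -0.332, 0.2]]
yel2 [[0.386, -0.145, 0.2]]
ring [[0.62, 0.089, 0.01]]
```

Fit results:

| Thing | Position (m) | Heading |
|---|---|---|
| Bracket | (0.589, -0.1035) | yaw about 3.1° |
| Stop | (0.561, 0.007) | yaw about 8.4° |

The bracket is about 5° out of square. I'll straddle the plate top with the fingers, twist it square gently, then tip it with the plate loosely between the fingers. Before that I check the tool axes and wrist feasibility.

```bash
cat >> h.py <<'E'
def tool(o):
    q=o["ee_rot"]; return R.from_quat([q[1],q[2],q[3],q[0]])
def target(yaw,phi):
    "tool rot: y along fingers pointing down the plate leaned by phi (deg); z along plate normal (+-)"
    b=R.from_euler('z',yaw,degrees=True)*R.from_euler('x',-phi,degrees=True)
    X,Y,Z=b.as_matrix().T
    return b
def rows(o,p,b,sgn):
    M=b.as_matrix(); y=-M[:,2]; z=sgn*M[:,1]; x=np.cross(y,z)
    T=R.from_matrix(np.c_[x,y,z]); C=tool(o)
    return C.inv().apply(np.array(p)-o["tool_pos"])/.05, (C.inv()*T).as_rotvec(degrees=True)/6
E
python3 - <<'E'
from station import bot
from h import *
o=bot.get_obs(); print(tool(o).as_matrix().round(3))
q=o["joint_positions"]
F=R.from_euler('z',q[0])*R.from_euler('y',q[1]+q[2]+q[4])
print(F.as_matrix().round(3)); print((F.inv()*tool(o)).as_matrix().round(3))
for s in(1,-1): print(s,rows(o,[.589,-.11,.33],target(3.1,0),s))
E
```

```text
[[-0.906 -0.     0.423]
 [-0.423  0.001 -0.906]
 [-0.    -1.    -0.001]]
[[-0.406  0.914 -0.   ]
 [ 0.914  0.406  0.001]
 [ 0.001 -0.    -1.   ]]
[[-0.019 -0.    -1.   ]
 [-1.    -0.     0.019]
 [-0.     1.     0.   ]]
1 (array([-9.74302268, -1.77102057, -5.51804615]), array([ 2.35361495e-03, -2.63452698e+01, -1.26415455e-02]))
-1 (array([-9.74302268, -1.77102057, -5.51804615]), array([9.05215423e-03, 3.65472720e+00, 1.68533868e-03]))
```

```bash
cat > kin.py <<'E'
from h import *
T0=np.array([[0,0,-1],[-1,0,0],[0,1,0]],float)
def fk(q,L):
    a,h,L1,L2,Lt=L[:5]; 
    B=R.from_euler('z',q[0]); S=np.array([a,0,h])+R.from_euler('y',q[1]).apply([0,0,L1])
    E=R.from_euler('y',q[1]+q[2]); W=S+E.apply([0,0,L2])
    H=B*E*R.from_euler('z',q[3])*R.from_euler('y',q[4])*R.from_euler('z',q[5])
    return B.apply(W)+H.apply([0,0,Lt]),H*R.from_matrix(T0)
def ik(p,T,L,q0):
    from scipy.optimize import least_squares
    lo=np.array([-3,-.9,.09,-1.31,.11,-2.54]);hi=np.array([3,2.11,2.58,4.45,2.69,2.54])
    f=lambda q:np.r_[(fk(q,L)[0]-p)*5,(fk(q,L)[1].inv()*T).as_rotvec()]
    o=least_squares(f,np.clip(q0,lo+.01,hi-.01),bounds=(lo,hi));return o.x,np.abs(o.fun).max()
def T(yaw,phi,s):
    M=target(yaw,phi).as_matrix(); y=-M[:,2]; z=s*M[:,1]; return R.from_matrix(np.c_[np.cross(y,z),y,z])
E
python3 - <<'E'
from kin import *
from station import bot
o=bot.get_obs();q=o["joint_positions"]
L=[0,.35,.45,.45,.25]
p,t=fk(q,L);print(p,o["tool_pos"],(t.inv()*tool(o)).as_rotvec())
# path: TCP at plate top distance 195 from pivot
for s in(1,-1):
  for qs in ([-.2,.4,1.6,0,1.1,1.4],[-.2,.4,1.6,0,1.1,-1.4]):
    qq=np.array(qs)
    print("sgn",s)
    for phi in(0,20,40,60,70):
        b=target(8,phi); P=np.array([.589,-.1035,.003])+b.apply([0,-.007,.2])
        qq,e=ik(P,T(8,phi,s),L,qq); print(phi,qq.round(2),e.round(3))
E
```

```text
[ 0.23663016 -0.53305116  0.30116347] [ 0.26428285 -0.5660149   0.2411812 ] [ 2.63677968e-16 -8.32667268e-17  1.66533454e-16]
sgn 1
0 [-0.24  0.46  2.11  1.79  0.11  2.54] 0.589
20 [-0.15  0.45  2.14  1.79  0.11  2.54] 0.595
40 [-0.06  0.49  2.14  1.79  0.11  2.54] 0.623
60 [0.42 0.84 2.06 4.45 0.99 0.08] 0.582
70 [0.47 0.98 1.99 4.45 1.17 0.06] 0.611
sgn 1
0 [-0.19  0.57  1.66 -0.    0.91 -1.9 ] 0.0
20 [ 0.07  0.56  1.75 -0.47  0.86 -1.32] 0.0
40 [ 0.31  0.69  1.75 -0.83  1.03 -0.83] 0.0
60 [ 0.48  0.94  1.64 -1.01  1.3  -0.55] 0.0
70 [ 0.53  1.09  1.55 -1.07  1.44 -0.47] 0.0
sgn -1
0 [-0.19  0.57  1.66 -0.    0.91  1.25] 0.0
20 [ 0.07  0.56  1.75 -0.47  0.86  1.82] 0.0
40 [ 0.31  0.69  1.75 -0.83  1.03  2.31] 0.0
60 [ 0.47  0.94  1.62 -0.99  1.3   2.54] 0.031
70 [ 0.52  1.09  1.51 -1.02  1.46  2.54] 0.091
sgn -1
0 [-0.19  0.57  1.66  0.    0.91  1.25] 0.0
20 [ 0.07  0.56  1.75 -0.47  0.86  1.82] 0.0
40 [ 0.31  0.69  1.75 -0.83  1.03  2.31] 0.0
60 [ 0.47  0.94  1.62 -0.99  1.3   2.54] 0.031
70 [ 0.52  1.09  1.51 -1.02  1.46  2.54] 0.091
```

Call:
{"name": "play_rows", "arguments": {
  "increments": [
    {"linear":[0,-1.2,0],"dr":[0,-1.7,0],"claw":60},
    {"linear":[0,-2.2,0],"dr":[0,-3.4,0],"claw":50},
    {"linear":[-1,-2.4,-0.6],"dr":[0,-5,0],"claw":50},
    {"linear":[-2,-2.4,-1.2],"dr":[0,-6.7,0],"claw":50},
    {"linear":[-3,-2.4,-1.7],"dr":[0,-8.4,0],"claw":50},
    {"linear":[-4,-2.4,-2.3],"dr":[0,-10,0],"claw":50},
    {"linear":[-5,-2.4,-2.9],"dr":[0,-11.7,0],"claw":50},
    {"linear":[-6,-2.4,-3.4],"dr":[0,-13.4,0],"claw":50},
    {"linear":[-7,-2.4,-4],"dr":[0,-15,0],"claw":50},
    {"linear":[-7,-2.4,-4],"dr":[0,-15,0],"claw":50}
  ],
  "newtons": 8
}}

```text
t: 1.45
tool_pos: [0.4985, -0.2341, 0.3615]
ee_rot: [0.598, -0.597, 0.378, -0.378]
contact_force: [0.3, -0.1, -0.5]
width: 0.0499
```

```bash
cat > to.py <<'E'
import sys
from station import bot
from h import *
def go(p,yaw,phi,s=1):
    o=bot.get_obs(); l,d=rows(o,p,target(yaw,phi),s); print("lin",l.round(3),"dr",d.round(3)); return o
def st():
    o=bot.get_obs();print("t",round(o["t"],2),"p",o["tool_pos"].round(4),"F",o["contact_force"].round(2),"M",o["torque"].round(2),"w",round(o["width"],4),"q",o["joint_positions"].round(2)); return o
E
python3 - <<'E'
from to import *
st(); go([.589,-.11,.34],3.1,0)
E
```

```text
t 1.45 p [ 0.4985 -0.2341  0.3615] F [ 0.26 -0.12 -0.51] M [ 0.01 -0.12  0.02] w 0.0499 q [-0.46  0.19  1.67  0.    1.28 -0.9 ]
lin [-1.467  0.431  2.699] dr [-6.000e-03 -1.129e+01 -3.000e-03]
```

Call:
{"name": "play_rows", "arguments": {
  "increments": [
    {"linear":[-0.3,0,0.6],"dr":[0,-1.7,0],"claw":50},
    {"linear":[-0.6,0.1,1.2],"dr":[0,-3.4,0],"claw":50},
    {"linear":[-0.9,0.2,1.8],"dr":[0,-5.1,0],"claw":50},
    {"linear":[-1.2,0.4,2.3],"dr":[0,-6.8,0],"claw":50},
    {"linear":[-1.47,0.5,2.7],"dr":[0,-8.5,0],"claw":45},
    {"linear":[-1.47,0.5,2.7],"dr":[0,-10.2,0],"claw":45},
    {"linear":[-1.47,0.5,2.7],"dr":[0,-11.3,0],"claw":45},
    {"linear":[-1.47,0.5,2.7],"dr":[0,-11.3,0],"claw":45},
    {"linear":[-1.47,0.5,2.7],"dr":[0,-11.3,0],"claw":45}
  ]
}}

```text
t: 2.58
tool_pos: [0.5879, -0.1141, 0.3366]
ee_rot: [-0.707, 0.707, 0.016, -0.016]
contact_force: [-0.6, 0.0, 0.1]
width: 0.0455
```

Run:
```python
from to import *
o=st(); go([.589,-.1105,.2],3.1,0)
print(tool(o).as_matrix().round(3))
a=bot.snapshot("top");b=bot.snapshot("scene")
crop(a,235,110,130,100,6,"pics/t2.png"); crop(b,160,110,120,120,5,"pics/s2.png")
```

```text
t 2.58 p [ 0.5879 -0.1141  0.3366] F [-0.62  0.    0.12] M [ 0.08 -0.09  0.02] w 0.0455 q [-0.21  0.29  1.6  -0.    1.25 -1.83]
lin [0.026 2.732 0.071] dr [ 0.001 -0.081 -0.002]
[[ 0.999 -0.    -0.046]
 [ 0.046 -0.     0.999]
 [-0.    -1.    -0.   ]]
```

View pics/t2.png

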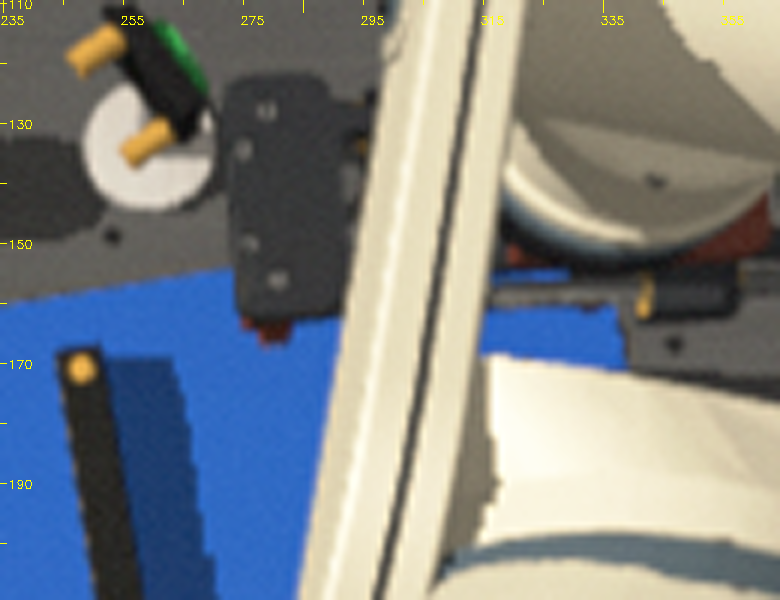

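View pics/s2.png

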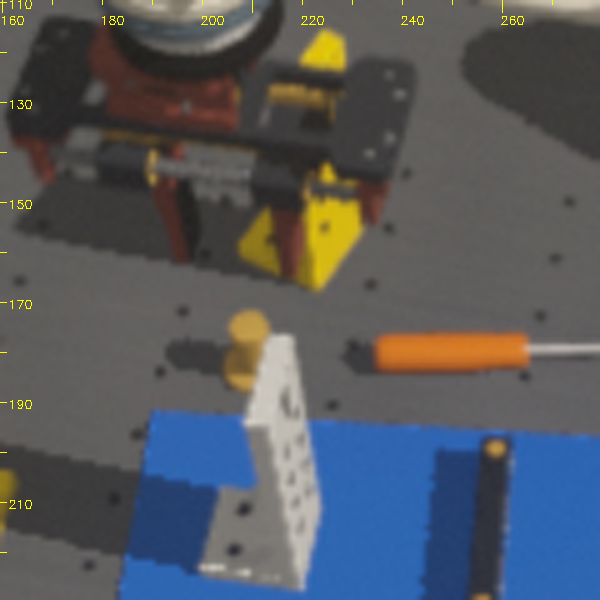

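The fingers hang above the plate, one on each side, in the scene view (tips near (193,162) and (218,165)). Descending now.

Call:
{"name": "play_rows", "arguments": {
  "increments": [
    {"linear":[0.03,0.6,0.07],"dr":[0,-0.08,0],"claw":45},
    {"linear":[0.03,1.2,0.07],"dr":[0,-0.08,0],"claw":45},
    {"linear":[0.03,1.7,0.07],"dr":[0,-0.08,0],"claw":45},
    {"linear":[0.03,2.2,0.07],"dr":[0,-0.08,0],"claw":45},
    {"linear":[0.03,2.6,0.07],"dr":[0,-0.08,0],"claw":45},
    {"linear":[0.03,2.76,0.07],"dr":[0,-0.08,0],"claw":40},
    {"linear":[0.03,2.76,0.07],"dr":[0,-0.08,0],"claw":30},
    {"linear":[0.03,2.76,0.07],"dr":[0,-0.08,0],"claw":30}
  ]
}}

```text
t: 3.68
tool_pos: [0.5901, -0.1099, 0.1996]
ee_rot: [-0.707, 0.707, 0.021, -0.02]
contact_force: [0.3, 0.1, -0.0]
width: 0.0306
```

Run:
```python
from to import *
o=st(); go([.589,-.1105,.198],3.1,0)
b=bot.snapshot("scene")
crop(b,160,130,120,110,6,"pics/s3.png")
```

```text
t 3.67 p [ 0.5901 -0.1099  0.1996] F [ 0.3   0.15 -0.01] M [ 0.08 -0.16  0.08] w 0.0306 q [-0.2   0.44  1.72  0.    0.98 -1.83]
lin [-0.022  0.032 -0.011] dr [0.004 0.032 0.014]
```

View pics/s3.png

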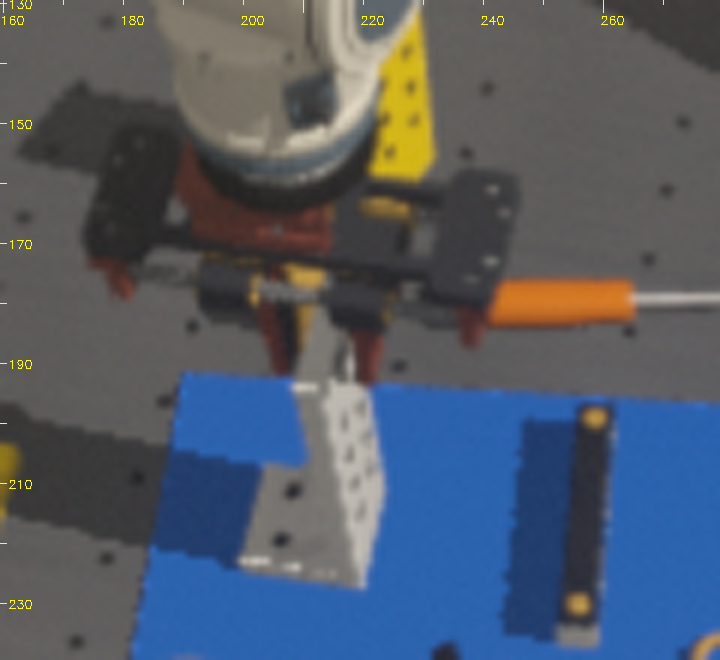

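Call:
{"name": "play_rows", "arguments": {
  "increments": [
    {"linear":[0,0,0],"dr":[0,0,0],"claw":24},
    {"linear":[0,0,0],"dr":[0,0,0],"claw":20},
    {"linear":[0,0,0],"dr":[0,0,0],"claw":17},
    {"linear":[0,0,0],"dr":[0,0,0],"claw":15},
    {"linear":[0,0,0],"dr":[0,0,0],"claw":13},
    {"linear":[0,0,0],"dr":[0,0,0],"claw":13}
  ],
  "newtons": 6
}}

```text
t: 4.47
tool_pos: [0.5896, -0.1099, 0.1988]
ee_rot: [-0.707, 0.707, 0.02, -0.02]
contact_force: [0.2, -1.0, 0.1]
width: 0.0138
```

Run:
```python
from to import *
o=st(); go([.589,-.1105,.2],8.4,0)
```

```text
t 4.47 p [ 0.5896 -0.1099  0.1988] F [ 0.16 -0.98  0.08] M [-0.16 -0.14  0.02] w 0.0138 q [-0.2   0.44  1.72 -0.    0.98 -1.83]
lin [-0.012 -0.025 -0.012] dr [ 0.003 -0.848  0.001]
```

Call:
{"name": "play_rows", "arguments": {
  "increments": [
    {"linear":[0,0,0],"dr":[0,-0.1,0],"claw":13},
    {"linear":[0,0,0],"dr":[0,-0.2,0],"claw":13},
    {"linear":[0,0,0],"dr":[0,-0.3,0],"claw":13},
    {"linear":[0,0,0],"dr":[0,-0.4,0],"claw":13},
    {"linear":[0,0,0],"dr":[0,-0.55,0],"claw":13},
    {"linear":[0,0,0],"dr":[0,-0.7,0],"claw":13},
    {"linear":[0,0,0],"dr":[0,-0.85,0],"claw":13},
    {"linear":[0,0,0],"dr":[0,-0.85,0],"claw":13}
  ],
  "newtons": 8
}}

```text
t: 5.48
tool_pos: [0.5896, -0.1097, 0.1987]
ee_rot: [0.705, -0.705, -0.052, 0.052]
contact_force: [0.0, 0.2, 0.5]
width: 0.0138
```

Run:
```python
from to import *
import pickle
o=st(); print(tool(o).as_matrix().round(3))
b=bot.snapshot("scene");pickle.dump(b,open("s4.pkl","wb"))
crop(b,190,170,80,70,9,"pics/s4.png")
```

```text
t 5.47 p [ 0.5896 -0.1097  0.1987] F [0.   0.18 0.53] M [-0.04 -0.2   0.02] w 0.0138 q [-0.2   0.44  1.72  0.    0.98 -1.92]
[[ 0.989  0.    -0.147]
 [ 0.147  0.     0.989]
 [ 0.    -1.     0.   ]]
```

View pics/s4.png

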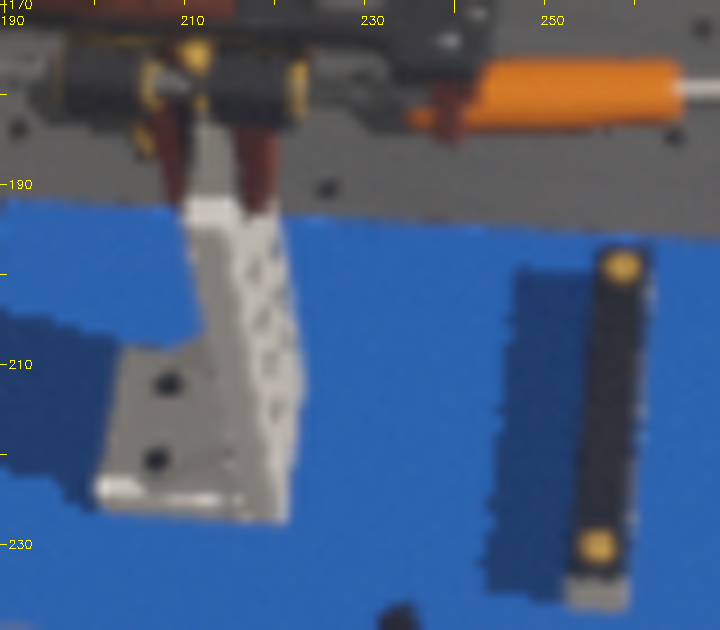

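The bracket turned with the fingers. Its lower edge (302,385)→(288,522) in the crop is now parallel to the bar's edge (598,255)→(568,580). Now I plan the lowering arc, with the plate loose between the fingers and the commanded pose tracked.

```bash
cat > plan.py <<'E'
from to import *
import json
YAW=8.45; PIV=np.array([.5886,-.1028,.003])
B=R.from_euler('z',YAW,degrees=True)
def tr(phi): return R.from_matrix((B*R.from_euler('x',-phi,degrees=True)).as_matrix()@np.array([[1,0,0],[0,0,1],[0,-1,0]]).T) 
def sched(th):
    phi=th if th<35 else 35+(th-35)*15/38.7
    d=24 if th<35 else 24-(th-35)*6/38.7
    de=np.radians(th-phi); g=max(15.5,14*np.cos(de)+d*np.sin(de)+1.2); return phi,d,g
def pose(th,phi,d,g):
    t,p=np.radians(th),np.radians(phi)
    C=200*np.array([np.sin(t),np.cos(t)]); a=np.array([-np.sin(p),-np.cos(p)]); n=np.array([np.cos(p),-np.sin(p)])
    h,z=(C-(19-d)*a-(g/2)*n)/1000
    return PIV+B.apply([0,h,z])
def T(phi):
    M=(B*R.from_euler('x',-phi,degrees=True)).as_matrix(); y=-M[:,2]; z=M[:,1]; return R.from_matrix(np.c_[np.cross(y,z),y,z])
def load(): c=json.load(open("cmd.json")); return np.array(c["p"]),R.from_quat(c["q"])
def save(p,r): json.dump({"p":list(p),"q":list(r.as_quat())},open("cmd.json","w"))
def show(ths):
    p0,r0=load()
    for th in ths:
        phi,d,g=sched(th); P=pose(th,phi,d,g)
        print(th,round(phi,1),"lin",(r0.inv().apply(P-p0)/.05).round(2),"dr",((r0.inv()*T(phi)).as_rotvec(degrees=True)/6).round(2),"claw",round(g,1))
def sent(lin,dr):
    p0,r0=load(); save(p0+r0.apply(np.array(lin)*.05),r0*R.from_rotvec(np.array(dr)*6,degrees=True))
E
python3 - <<'E'
from plan import *
o=bot.get_obs(); save(o["tool_pos"],tool(o))
show([0,1,2,3,4,5,6,7,8,9,10])
for t in(35,50,74):print(t,sched(t),pose(t,*sched(t)))
E
```

```text
0 0 lin [ 0.    0.01 -0.02] dr [ 0.   -0.01  0.  ] claw 15.5
1 1 lin [0.   0.01 0.05] dr [-0.17 -0.01  0.  ] claw 15.5
2 2 lin [0.   0.01 0.12] dr [-0.33 -0.01  0.  ] claw 15.5
3 3 lin [0.   0.01 0.19] dr [-0.5  -0.01  0.  ] claw 15.5
4 4 lin [0.   0.01 0.26] dr [-0.67 -0.01  0.  ] claw 15.5
5 5 lin [0.   0.02 0.32] dr [-0.83 -0.01  0.  ] claw 15.5
6 6 lin [0.   0.02 0.39] dr [-1.   -0.01  0.  ] claw 15.5
7 7 lin [0.   0.02 0.46] dr [-1.17 -0.01  0.  ] claw 15.5
8 8 lin [0.   0.03 0.53] dr [-1.33 -0.01  0.  ] claw 15.5
9 9 lin [0.   0.04 0.6 ] dr [-1.5  -0.01  0.  ] claw 15.5
10 10 lin [0.   0.05 0.66] dr [-1.67 -0.01  0.  ] claw 15.5
35 (35.0, 24.0, 15.5) [0.57309732 0.00155373 0.16717987]
50 (40.81395348837209, 21.674418604651162, np.float64(18.48057353539951)) [0.56737104 0.04009922 0.13557292]
74 (50.116279069767444, 17.953488372093023, np.float64(21.270207258581095)) [0.56123334 0.08141412 0.06695935]
```

Call:
{"name": "play_rows", "arguments": {
  "increments": [
    {"linear":[0,0,0],"dr":[0,0,0],"claw":15.5},
    {"linear":[0,0.01,0.05],"dr":[-0.17,0,0],"claw":15.5},
    {"linear":[0,0.01,0.12],"dr":[-0.33,0,0],"claw":15.5},
    {"linear":[0,0.01,0.19],"dr":[-0.5,0,0],"claw":15.5},
    {"linear":[0,0.01,0.26],"dr":[-0.67,0,0],"claw":15.5},
    {"linear":[0,0.02,0.32],"dr":[-0.83,0,0],"claw":15.5},
    {"linear":[0,0.02,0.39],"dr":[-1,0,0],"claw":15.5},
    {"linear":[0,0.02,0.46],"dr":[-1.17,0,0],"claw":15.5},
    {"linear":[0,0.03,0.53],"dr":[-1.33,0,0],"claw":15.5}
  ],
  "newtons": 8
}}

```text
t: 6.65
tool_pos: [0.5856, -0.0833, 0.1972]
ee_rot: [-0.654, 0.753, 0.055, -0.048]
contact_force: [0.1, -0.0, -0.1]
width: 0.0154
```

Run:
```python
from plan import *
o=st(); sent([0,.03,.53],[-1.33,0,0]); p,r=load(); print("err mm",((o["tool_pos"]-p)*1000).round(1), (r.inv()*tool(o)).as_rotvec(degrees=True).round(2))
show([9.5,11,12.5,14,15.5,17,18.5,20,21.5,23])
b=bot.snapshot("scene")
crop(b,190,170,80,70,9,"pics/s5.png")
```

```text
t 6.65 p [ 0.5856 -0.0833  0.1972] F [ 0.07 -0.   -0.11] M [ 0.1  -0.09 -0.01] w 0.0154 q [-0.09  0.42  1.76 -0.17  0.93 -1.71]
err mm [-0.1  0.2 -0. ] [-0.07  0.    0.  ]
9.5 9.5 lin [ 0.  -0.   0.1] dr [-0.25 -0.01  0.  ] claw 15.5
11 11 lin [ 0.  -0.   0.2] dr [-0.5  -0.01  0.  ] claw 15.5
12.5 12.5 lin [0.  0.  0.3] dr [-0.75 -0.01  0.  ] claw 15.5
14 14 lin [0.   0.01 0.41] dr [-1.   -0.01  0.  ] claw 15.5
15.5 15.5 lin [-0.    0.01  0.51] dr [-1.25 -0.01  0.  ] claw 15.5
17 17 lin [-0.    0.02  0.61] dr [-1.5  -0.01  0.  ] claw 15.5
18.5 18.5 lin [-0.    0.04  0.71] dr [-1.75 -0.01  0.  ] claw 15.5
20 20 lin [-0.    0.05  0.81] dr [-2.   -0.01  0.  ] claw 15.5
21.5 21.5 lin [-0.    0.07  0.91] dr [-2.25 -0.01  0.  ] claw 15.5
23 23 lin [-0.    0.09  1.01] dr [-2.5  -0.01  0.  ] claw 15.5
```

View pics/s5.png

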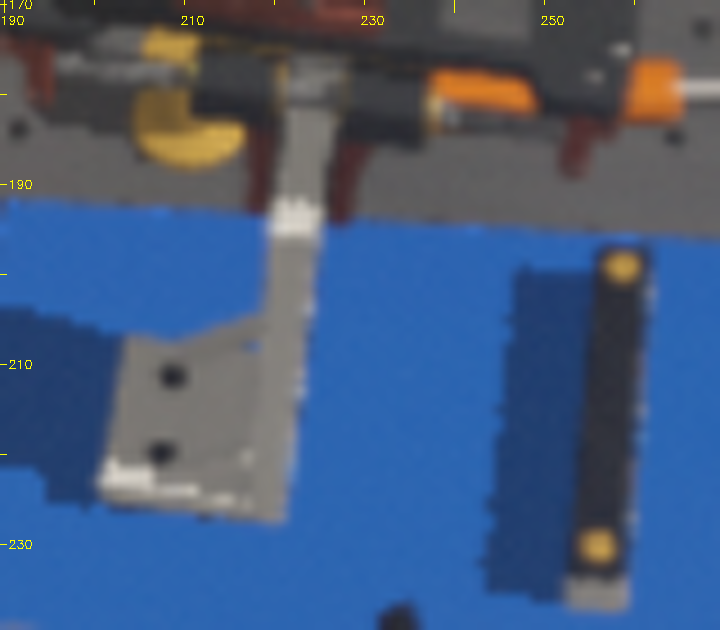

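The plate leans about 8° between the fingers and its pivot edge stays put at (285,520) in the crop. I'll narrow the play while it passes the balance point.

Call:
{"name": "play_rows", "arguments": {
  "increments": [
    {"linear":[0,0,0.1],"dr":[-0.25,0,0],"claw":14.6},
    {"linear":[0,0,0.2],"dr":[-0.5,0,0],"claw":14.6},
    {"linear":[0,0,0.3],"dr":[-0.75,0,0],"claw":14.6},
    {"linear":[0,0.01,0.41],"dr":[-1,0,0],"claw":14.6},
    {"linear":[0,0.01,0.51],"dr":[-1.25,0,0],"claw":14.6},
    {"linear":[0,0.02,0.61],"dr":[-1.5,0,0],"claw":15},
    {"linear":[0,0.04,0.71],"dr":[-1.75,0,0],"claw":15},
    {"linear":[0,0.05,0.81],"dr":[-2,0,0],"claw":15.5},
    {"linear":[0,0.07,0.91],"dr":[-2.25,0,0],"claw":15.5},
    {"linear":[0,0.09,1.01],"dr":[-2.5,0,0],"claw":15.5}
  ]
}}

```text
t: 7.95
tool_pos: [0.5784, -0.0344, 0.1856]
ee_rot: [-0.55, 0.832, 0.061, -0.04]
contact_force: [-1.1, 0.7, -0.3]
width: 0.0153
```

Run:
```python
from plan import *
o=st(); sent([0,.09,1.01],[-2.5,0,0]); p,r=load(); print("err mm",((o["tool_pos"]-p)*1000).round(1), (r.inv()*tool(o)).as_rotvec(degrees=True).round(2))
show([24.5,26,27.5,29,30.5,32,33.5,35,36.5,38])
b=bot.snapshot("scene")
crop(b,190,170,80,70,9,"pics/s6.png")
```

```text
t 7.95 p [ 0.5784 -0.0344  0.1856] F [-1.05  0.69 -0.34] M [ 0.27 -0.08  0.01] w 0.0153 q [ 0.12  0.44  1.82 -0.51  0.94 -1.28]
err mm [-0.1  0.2 -0.1] [-0.05  0.   -0.  ]
24.5 24.5 lin [-0.    0.    0.11] dr [-0.25 -0.01 -0.  ] claw 15.5
26 26 lin [-0.    0.    0.21] dr [-0.5  -0.01 -0.  ] claw 15.5
27.5 27.5 lin [-0.    0.    0.31] dr [-0.75 -0.01 -0.  ] claw 15.5
29 29 lin [-0.    0.01  0.41] dr [-1.   -0.01 -0.  ] claw 15.5
30.5 30.5 lin [-0.    0.02  0.51] dr [-1.25 -0.01 -0.  ] claw 15.5
32 32 lin [-0.    0.03  0.62] dr [-1.5  -0.01 -0.  ] claw 15.5
33.5 33.5 lin [-0.    0.04  0.72] dr [-1.75 -0.01 -0.  ] claw 15.5
35 35.0 lin [-0.    0.06  0.82] dr [-2.   -0.01 -0.  ] claw 15.5
36.5 35.6 lin [-0.    0.07  0.92] dr [-2.1  -0.01 -0.  ] claw 15.6
38 36.2 lin [-0.    0.09  1.02] dr [-2.2  -0.01 -0.  ] claw 15.9
```

View pics/s6.png

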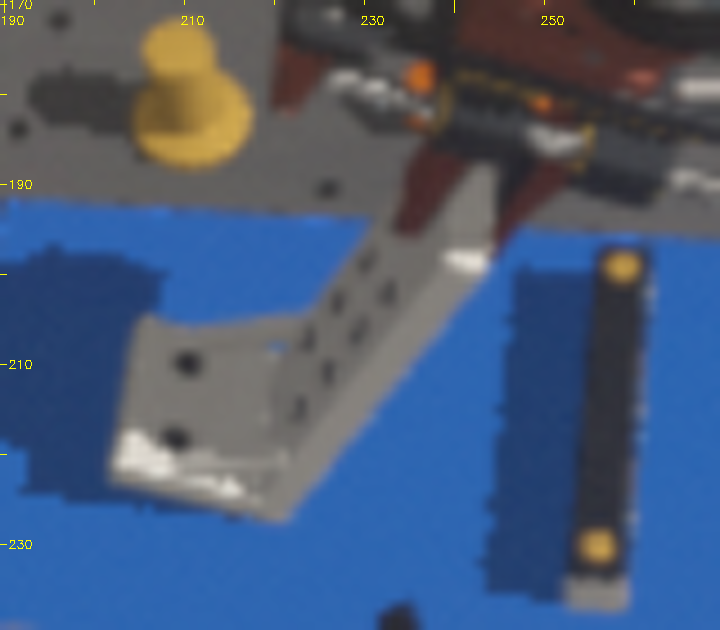

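It leans about 23° in the picture, rests on the front finger, and its pivot is unmoved at (285,520). Continuing.

Call:
{"name": "play_rows", "arguments": {
  "increments": [
    {"linear":[0,0,0.11],"dr":[-0.25,0,0],"claw":15.5},
    {"linear":[0,0,0.21],"dr":[-0.5,0,0],"claw":15.5},
    {"linear":[0,0,0.31],"dr":[-0.75,0,0],"claw":15.5},
    {"linear":[0,0.01,0.41],"dr":[-1,0,0],"claw":15.5},
    {"linear":[0,0.02,0.51],"dr":[-1.25,0,0],"claw":15.5},
    {"linear":[0,0.03,0.62],"dr":[-1.5,0,0],"claw":15.5},
    {"linear":[0,0.04,0.72],"dr":[-1.75,0,0],"claw":15.5},
    {"linear":[0,0.06,0.82],"dr":[-2,0,0],"claw":15.7},
    {"linear":[0,0.07,0.92],"dr":[-2.1,0,0],"claw":16},
    {"linear":[0,0.09,1.02],"dr":[-2.2,0,0],"claw":16.2}
  ]
}}

```text
t: 9.25
tool_pos: [0.5717, 0.0103, 0.1614]
ee_rot: [-0.451, 0.889, 0.065, -0.033]
contact_force: [0.4, 0.6, -1.6]
width: 0.0159
```

Run:
```python
from plan import *
o=st(); sent([0,.09,1.02],[-2.2,0,0]); p,r=load(); print("err mm",((o["tool_pos"]-p)*1000).round(1), (r.inv()*tool(o)).as_rotvec(degrees=True).round(2))
show([39.5,41,42.5,44,45.5,47,48.5,50,51.5,53])
```

```text
t 9.25 p [0.5717 0.0103 0.1614] F [ 0.44  0.63 -1.57] M [ 0.45 -0.1   0.04] w 0.0159 q [ 0.3   0.54  1.82 -0.75  1.03 -0.94]
err mm [-0.2  0.2 -0.3] [-0.03 -0.01  0.02]
39.5 36.7 lin [-0.   0.   0.1] dr [-0.09 -0.01 -0.  ] claw 16.3
41 37.3 lin [-0.   0.   0.2] dr [-0.19 -0.01 -0.  ] claw 16.6
42.5 37.9 lin [-0.    0.01  0.3 ] dr [-0.29 -0.01 -0.  ] claw 17.0
44 38.5 lin [-0.    0.01  0.4 ] dr [-0.38 -0.01 -0.  ] claw 17.3
45.5 39.1 lin [-0.    0.02  0.5 ] dr [-0.48 -0.01 -0.  ] claw 17.6
47 39.7 lin [-0.    0.03  0.6 ] dr [-0.58 -0.01 -0.  ] claw 17.9
48.5 40.2 lin [-0.    0.05  0.7 ] dr [-0.68 -0.01 -0.  ] claw 18.2
50 40.8 lin [-0.    0.06  0.8 ] dr [-0.77 -0.01 -0.  ] claw 18.5
51.5 41.4 lin [-0.    0.08  0.9 ] dr [-0.87 -0.01 -0.  ] claw 18.7
53 42.0 lin [-0.    0.11  1.  ] dr [-0.97 -0.01 -0.  ] claw 19.0
```

Call:
{"name": "play_rows", "arguments": {
  "increments": [
    {"linear":[0,0,0.1],"dr":[-0.1,0,0],"claw":16.8},
    {"linear":[0,0,0.2],"dr":[-0.19,0,0],"claw":17.1},
    {"linear":[0,0.01,0.3],"dr":[-0.29,0,0],"claw":17.5},
    {"linear":[0,0.01,0.4],"dr":[-0.38,0,0],"claw":17.8},
    {"linear":[0,0.02,0.5],"dr":[-0.48,0,0],"claw":18.1},
    {"linear":[0,0.03,0.6],"dr":[-0.58,0,0],"claw":18.4},
    {"linear":[0,0.05,0.7],"dr":[-0.68,0,0],"claw":18.7},
    {"linear":[0,0.06,0.8],"dr":[-0.77,0,0],"claw":19},
    {"linear":[0,0.08,0.9],"dr":[-0.87,0,0],"claw":19.3},
    {"linear":[0,0.11,1],"dr":[-0.97,0,0],"claw":19.5}
  ]
}}

```text
t: 10.5
tool_pos: [0.5664, 0.0471, 0.1275]
ee_rot: [-0.405, 0.911, 0.067, -0.03]
contact_force: [-1.0, 1.7, -0.3]
width: 0.0195
```

Run:
```python
from plan import *
o=st(); sent([0,.11,1],[-.97,0,0]); p,r=load(); print("err mm",((o["tool_pos"]-p)*1000).round(1), (r.inv()*tool(o)).as_rotvec(degrees=True).round(2))
show([54.5,56,57.5,59,60.5,62,63.2,64.4,65.4,66.4])
b=bot.snapshot("scene")
crop(b,190,170,80,70,9,"pics/s7.png")
```

```text
t 10.5 p [0.5664 0.0471 0.1275] F [-1.04  1.75 -0.32] M [ 0.57 -0.04 -0.03] w 0.0195 q [ 0.4   0.64  1.8  -0.82  1.09 -0.78]
err mm [-0.   0.3 -0.3] [-0.03 -0.   -0.  ]
54.5 42.6 lin [-0.    0.01  0.09] dr [-0.09 -0.01 -0.  ] claw 19.2
56 43.1 lin [-0.    0.03  0.19] dr [-0.19 -0.01 -0.  ] claw 19.5
57.5 43.7 lin [-0.    0.05  0.29] dr [-0.29 -0.01 -0.  ] claw 19.7
59 44.3 lin [-0.    0.07  0.39] dr [-0.38 -0.01 -0.  ] claw 19.9
60.5 44.9 lin [-0.    0.1   0.49] dr [-0.48 -0.01 -0.  ] claw 20.1
62 45.5 lin [-0.    0.12  0.59] dr [-0.58 -0.01 -0.  ] claw 20.3
63.2 45.9 lin [-0.    0.15  0.66] dr [-0.66 -0.01 -0.  ] claw 20.4
64.4 46.4 lin [-0.    0.17  0.74] dr [-0.73 -0.01 -0.  ] claw 20.5
65.4 46.8 lin [-0.   0.2  0.8] dr [-0.8  -0.01 -0.  ] claw 20.6
66.4 47.2 lin [-0.    0.22  0.87] dr [-0.86 -0.01 -0.  ] claw 20.7
```

View pics/s7.png

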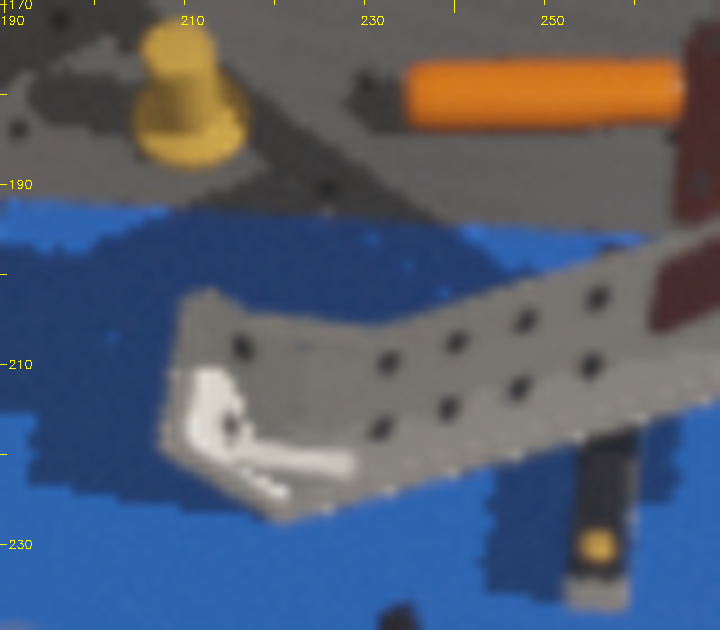

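The lean is about 53°, the pivot is unmoved and the plate is over the bar. Continuing more slowly.

Call:
{"name": "play_rows", "arguments": {
  "increments": [
    {"linear":[0,0.01,0.09],"dr":[-0.1,0,0],"claw":19.8},
    {"linear":[0,0.03,0.19],"dr":[-0.19,0,0],"claw":20.1},
    {"linear":[0,0.05,0.29],"dr":[-0.29,0,0],"claw":20.3},
    {"linear":[0,0.07,0.39],"dr":[-0.38,0,0],"claw":20.5},
    {"linear":[0,0.1,0.49],"dr":[-0.48,0,0],"claw":20.7},
    {"linear":[0,0.12,0.59],"dr":[-0.58,0,0],"claw":20.9},
    {"linear":[0,0.15,0.66],"dr":[-0.66,0,0],"claw":21},
    {"linear":[0,0.17,0.74],"dr":[-0.73,0,0],"claw":21.1},
    {"linear":[0,0.2,0.8],"dr":[-0.8,0,0],"claw":21.2},
    {"linear":[0,0.22,0.87],"dr":[-0.86,0,0],"claw":21.3}
  ]
}}

```text
t: 11.8
tool_pos: [0.5627, 0.0715, 0.0903]
ee_rot: [-0.364, 0.929, 0.068, -0.027]
contact_force: [0.8, -0.3, -1.9]
width: 0.0213
```

Run:
```python
from plan import *
o=st(); sent([0,.22,.87],[-.86,0,0]); p,r=load(); print("err mm",((o["tool_pos"]-p)*1000).round(1), (r.inv()*tool(o)).as_rotvec(degrees=True).round(2))
show([67.2,68,68.7,69.4,70,70.6,71.2,71.7,72.2,72.7,73.2,73.7,74.2,74.7,75.2,75.7])
b=bot.snapshot("scene")
crop(b,190,165,100,75,8,"pics/s8.png")
```

```text
t 11.8 p [0.5627 0.0715 0.0903] F [ 0.79 -0.26 -1.93] M [ 0.61 -0.05 -0.04] w 0.0213 q [ 0.47  0.74  1.77 -0.87  1.14 -0.66]
err mm [-0.1  0.  -0.2] [-0.02 -0.    0.01]
67.2 47.5 lin [-0.    0.01  0.05] dr [-0.05 -0.01 -0.  ] claw 20.8
68 47.8 lin [-0.    0.03  0.1 ] dr [-0.11 -0.01 -0.  ] claw 20.9
68.7 48.1 lin [-0.    0.05  0.15] dr [-0.15 -0.01 -0.  ] claw 20.9
69.4 48.3 lin [-0.    0.06  0.19] dr [-0.2  -0.01 -0.  ] claw 21.0
70 48.6 lin [-0.    0.07  0.23] dr [-0.23 -0.01 -0.  ] claw 21.0
70.6 48.8 lin [-0.    0.09  0.27] dr [-0.27 -0.01 -0.  ] claw 21.1
71.2 49.0 lin [-0.    0.1   0.31] dr [-0.31 -0.01 -0.  ] claw 21.1
71.7 49.2 lin [-0.    0.11  0.34] dr [-0.34 -0.01 -0.  ] claw 21.1
72.2 49.4 lin [-0.    0.13  0.37] dr [-0.38 -0.01 -0.  ] claw 21.2
72.7 49.6 lin [-0.    0.14  0.4 ] dr [-0.41 -0.01 -0.  ] claw 21.2
73.2 49.8 lin [-0.    0.15  0.43] dr [-0.44 -0.01 -0.  ] claw 21.2
73.7 50.0 lin [-0.    0.16  0.46] dr [-0.47 -0.01 -0.  ] claw 21.3
74.2 50.2 lin [-0.    0.18  0.49] dr [-0.51 -0.01 -0.  ] claw 21.3
74.7 50.4 lin [-0.    0.19  0.52] dr [-0.54 -0.01 -0.  ] claw 21.3
75.2 50.6 lin [-0.    0.21  0.56] dr [-0.57 -0.01 -0.  ] claw 21.3
75.7 50.8 lin [-0.    0.22  0.59] dr [-0.6  -0.01 -0.  ] claw 21.4
```

View pics/s8.png

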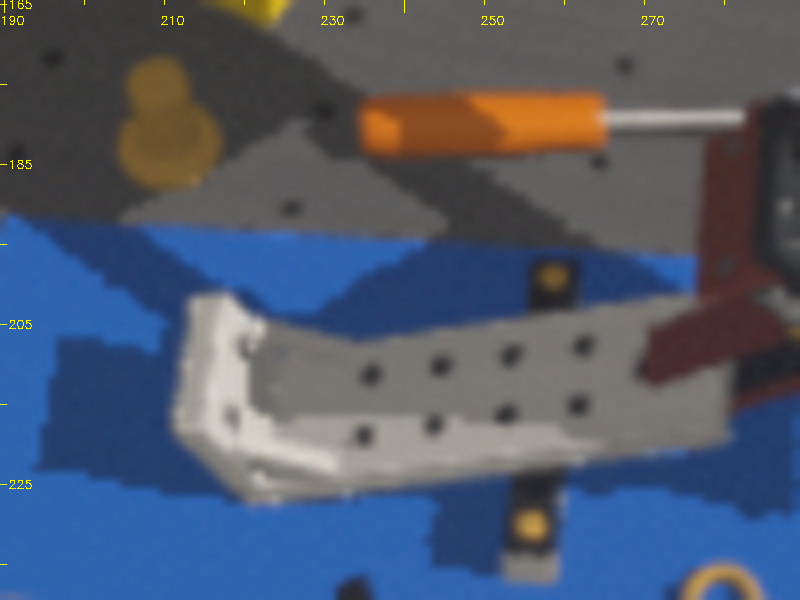

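Call:
{"name": "play_rows", "arguments": {
  "increments": [
    {"linear":[0,0.01,0.05],"dr":[-0.05,0,0],"claw":21.5},
    {"linear":[0,0.03,0.1],"dr":[-0.11,0,0],"claw":21.6},
    {"linear":[0,0.05,0.15],"dr":[-0.15,0,0],"claw":21.7},
    {"linear":[0,0.06,0.19],"dr":[-0.2,0,0],"claw":21.8},
    {"linear":[0,0.07,0.23],"dr":[-0.23,0,0],"claw":21.8},
    {"linear":[0,0.09,0.27],"dr":[-0.27,0,0],"claw":21.8},
    {"linear":[0,0.1,0.31],"dr":[-0.31,0,0],"claw":21.8},
    {"linear":[0,0.11,0.34],"dr":[-0.34,0,0],"claw":21.8},
    {"linear":[0,0.13,0.37],"dr":[-0.38,0,0],"claw":21.8}
  ]
}}

```text
t: 12.98
tool_pos: [0.5616, 0.0793, 0.0724]
ee_rot: [-0.346, 0.936, 0.069, -0.025]
contact_force: [-0.3, 1.3, -0.4]
width: 0.0222
```

Run:
```python
from plan import *
o=st(); sent([0,.13,.37],[-.38,0,0]); p,r=load(); print("err mm",((o["tool_pos"]-p)*1000).round(1), (r.inv()*tool(o)).as_rotvec(degrees=True).round(2))
show([72.5,72.8,73.1,73.4,73.7,74,74.3,74.6,74.9,75.2])
b=bot.snapshot("scene")
crop(b,190,165,100,75,8,"pics/s9.png")
```

```text
t 12.97 p [0.5616 0.0793 0.0724] F [-0.29  1.27 -0.43] M [ 0.34 -0.1   0.03] w 0.0222 q [ 0.49  0.79  1.76 -0.89  1.16 -0.61]
err mm [-0.  0. -0.] [-0.02 -0.    0.  ]
72.5 49.5 lin [-0.    0.    0.02] dr [-0.02 -0.01 -0.  ] claw 21.2
72.8 49.7 lin [-0.    0.01  0.04] dr [-0.04 -0.01 -0.  ] claw 21.2
73.1 49.8 lin [-0.    0.02  0.06] dr [-0.05 -0.01 -0.  ] claw 21.2
73.4 49.9 lin [-0.    0.02  0.07] dr [-0.07 -0.01 -0.  ] claw 21.2
73.7 50.0 lin [-0.    0.03  0.09] dr [-0.09 -0.01 -0.  ] claw 21.3
74 50.1 lin [-0.    0.04  0.11] dr [-0.11 -0.01 -0.  ] claw 21.3
74.3 50.2 lin [-0.    0.05  0.13] dr [-0.13 -0.01 -0.  ] claw 21.3
74.6 50.3 lin [-0.    0.05  0.15] dr [-0.15 -0.01 -0.  ] claw 21.3
74.9 50.5 lin [-0.    0.06  0.17] dr [-0.17 -0.01 -0.  ] claw 21.3
75.2 50.6 lin [-0.    0.07  0.19] dr [-0.19 -0.01 -0.  ] claw 21.3
```

View pics/s9.png

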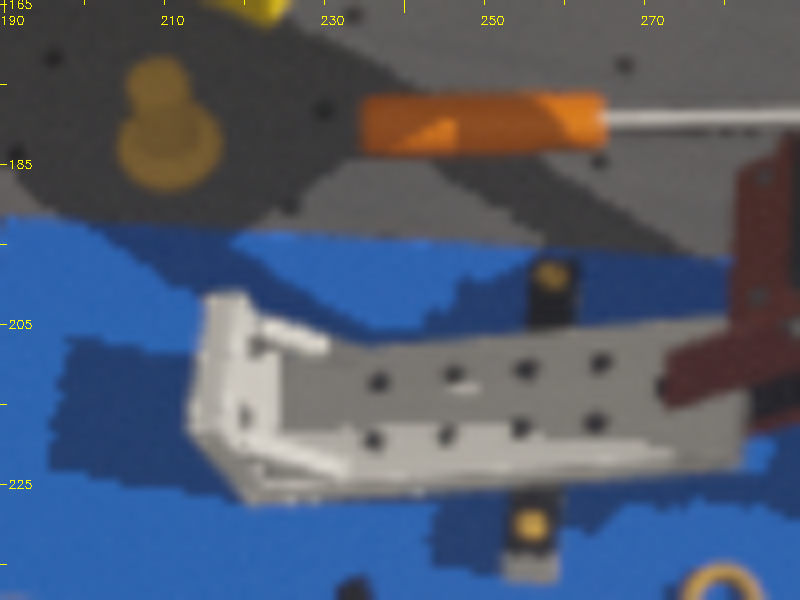

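The plate is almost at the bar, and the moment has fallen from 0.61 to 0.34. Last slow bit now.

Call:
{"name": "play_rows", "arguments": {
  "increments": [
    {"linear":[0,0,0.02],"dr":[-0.02,0,0],"claw":22},
    {"linear":[0,0.01,0.04],"dr":[-0.04,0,0],"claw":22.2},
    {"linear":[0,0.02,0.06],"dr":[-0.05,0,0],"claw":22.4},
    {"linear":[0,0.02,0.07],"dr":[-0.07,0,0],"claw":22.6},
    {"linear":[0,0.03,0.09],"dr":[-0.09,0,0],"claw":22.8},
    {"linear":[0,0.04,0.11],"dr":[-0.11,0,0],"claw":23},
    {"linear":[0,0.04,0.12],"dr":[-0.12,0,0],"claw":23.5},
    {"linear":[0,0.04,0.12],"dr":[-0.12,0,0],"claw":24}
  ]
}}

```text
t: 14.02
tool_pos: [0.5614, 0.0817, 0.0666]
ee_rot: [-0.34, 0.938, 0.069, -0.025]
contact_force: [-0.2, 1.3, 2.3]
width: 0.0237
```

Run:
```python
from plan import *
o=st(); sent([0,.04,.12],[-.12,0,0]); p,r=load(); print("err mm",((o["tool_pos"]-p)*1000).round(1))
b=bot.snapshot("scene");a=bot.snapshot("top")
crop(b,190,165,100,75,8,"pics/s10.png");crop(a,210,140,120,85,6,"pics/t10.png")
```

```text
t 14.03 p [0.5614 0.0817 0.0666] F [-0.22  1.25  2.34] M [ 0.12 -0.1   0.01] w 0.0237 q [ 0.5   0.81  1.75 -0.9   1.17 -0.59]
err mm [0.  0.1 0. ]
```

View pics/s10.png

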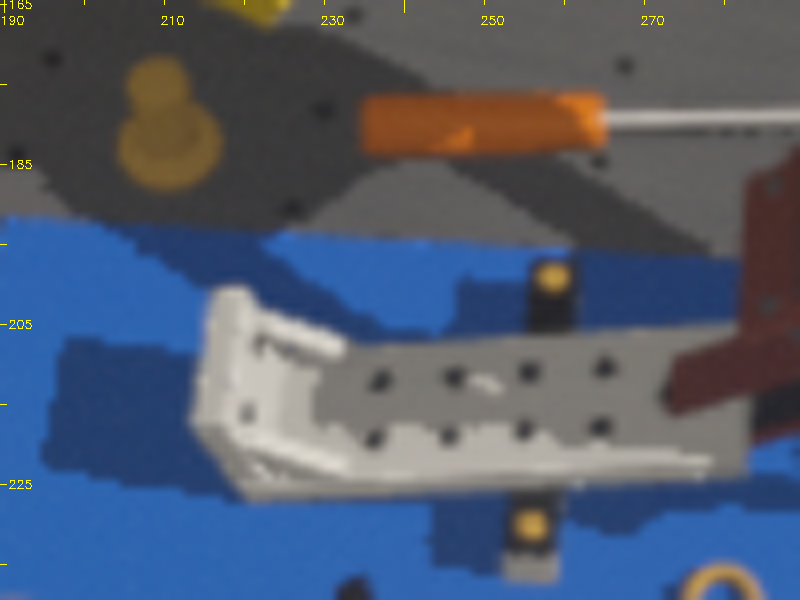

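View pics/t10.png

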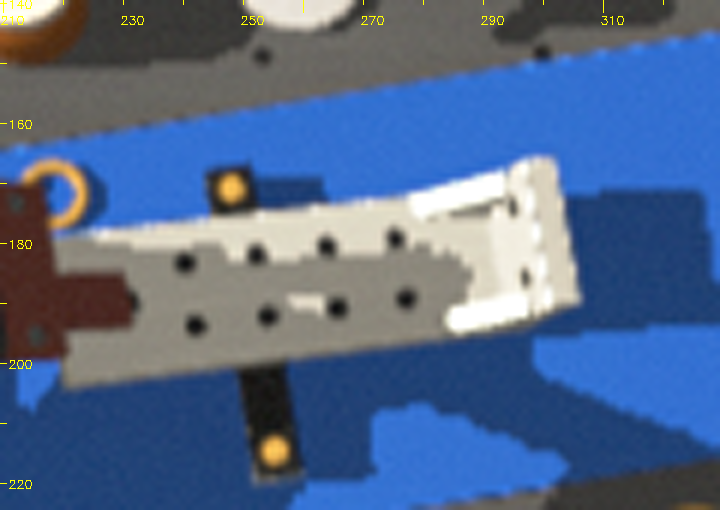

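The plate lies square over the bar in both pictures (top crop: bar at (230,190)–(275,450), plate crossing it at right angles). The finger appears unloaded. To be sure, I lower the lower finger away slowly while the upper one opens off.

Call:
{"name": "play_rows", "arguments": {
  "increments": [
    {"linear":[0,0,0],"dr":[0,0,0],"claw":25},
    {"linear":[0,0,0.01],"dr":[0,0,0],"claw":26},
    {"linear":[0,0,0.02],"dr":[0,0,0],"claw":27},
    {"linear":[0,0,0.02],"dr":[0,0,0],"claw":28},
    {"linear":[0,0,0.03],"dr":[0,0,0],"claw":29},
    {"linear":[0,0,0.03],"dr":[0,0,0],"claw":30},
    {"linear":[0,0,0.03],"dr":[0,0,0],"claw":30}
  ]
}}

```text
t: 15.0
tool_pos: [0.5611, 0.0825, 0.0654]
ee_rot: [-0.34, 0.938, 0.069, -0.025]
contact_force: [-0.7, 1.3, 2.9]
width: 0.0302
```

Run:
```python
from plan import *
o=st(); sent([0,0,.03],[0,0,0]); p,r=load(); print("err mm",((o["tool_pos"]-p)*1000).round(1))
b=bot.snapshot("scene")
crop(b,190,165,100,75,8,"pics/s11.png")
w=np.array([.0,0,0])
# retreat direction along leaned plate (lean 72deg) in tool axes
t=np.radians(70); v=B.apply([0,np.sin(t),np.cos(t)]); print("retreat dir per 50mm",r.inv().apply(v).round(2), "world up",r.inv().apply([0,0,1]).round(2))
```

```text
t 15.0 p [0.5611 0.0825 0.0654] F [-0.67  1.35  2.89] M [ 0.16 -0.16  0.03] w 0.0302 q [ 0.5   0.81  1.75 -0.9   1.17 -0.59]
err mm [-0.1 -0.  -0. ]
retreat dir per 50mm [-0.   -0.94  0.34] world up [ 0.   -0.64 -0.77]
```

View pics/s11.png

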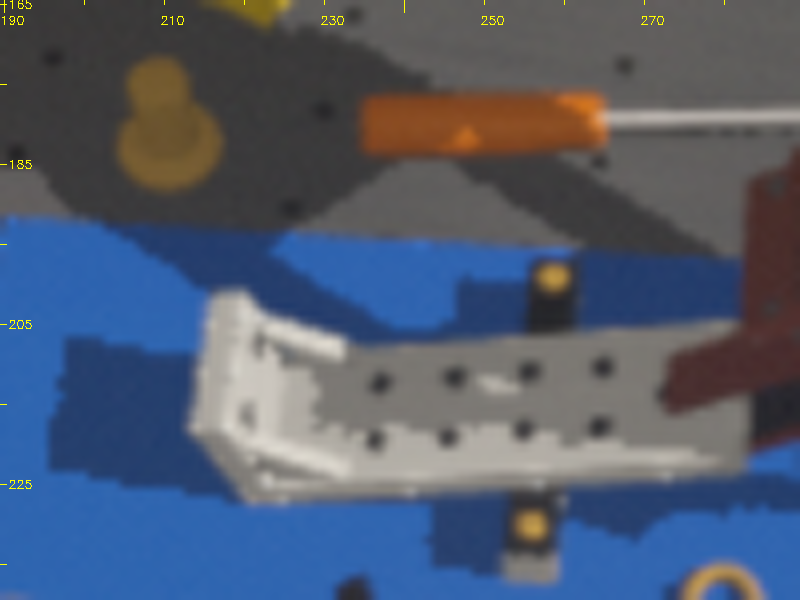

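The bracket rests on its own. The remaining ~3 N upward reading fits the upper fingertip just touching the plate's top. I open wide, then withdraw along the plate and up.

Call:
{"name": "play_rows", "arguments": {
  "increments": [
    {"linear":[0,0,0],"dr":[0,0,0],"claw":35},
    {"linear":[0,0,0],"dr":[0,0,0],"claw":40},
    {"linear":[0,0,0],"dr":[0,0,0],"claw":44},
    {"linear":[0,-0.2,0.05],"dr":[0,0,0],"claw":44},
    {"linear":[0,-0.5,0.15],"dr":[0,0,0],"claw":44},
    {"linear":[0,-0.9,0.28],"dr":[0,0,0],"claw":44},
    {"linear":[0,-1.3,0.4],"dr":[0,0,0],"claw":44},
    {"linear":[0,-1.7,0.4],"dr":[0,0,0],"claw":44},
    {"linear":[0,-2.3,0.2],"dr":[0,0,0],"claw":44},
    {"linear":[0,-2.9,-0.4],"dr":[0,0,0],"claw":44}
  ]
}}

```text
t: 16.3
tool_pos: [0.546, 0.1814, 0.1743]
ee_rot: [-0.34, 0.938, 0.069, -0.026]
contact_force: [0.2, 0.7, -0.4]
width: 0.044
```

Run:
```python
from plan import *
o=st(); go([.56,.2,.3],8.45,50)
b=bot.snapshot("scene");a=bot.snapshot("top")
crop(b,190,150,130,95,6,"pics/s12.png");crop(a,190,130,140,95,5,"pics/t12.png")
```

```text
t 16.3 p [0.546  0.1814 0.1743] F [ 0.23  0.74 -0.37] M [ 0.44 -0.09  0.04] w 0.044 q [ 0.65  0.68  1.65 -0.75  1.4  -0.71]
lin [ 0.328 -1.86  -1.723] dr [ 0.031  0.016 -0.006]
```

View pics/s12.png

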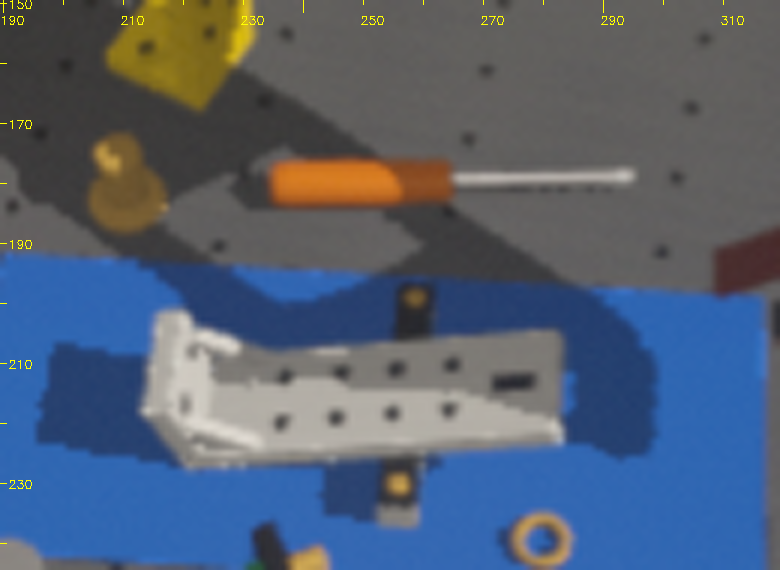

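View pics/t12.png

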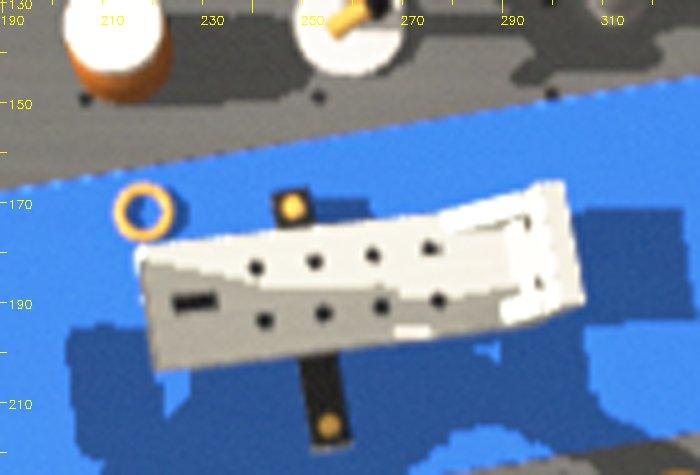

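The bracket rests by itself on the bar and the fingers are away. The ring is still at its place (218,172). I back off further, then check the pose and the bystanders against the start picture.

Call:
{"name": "play_rows", "arguments": {
  "increments": [
    {"linear":[0,-0.6,-0.6],"dr":[0,0,0],"claw":44},
    {"linear":[0,-1.2,-1.2],"dr":[0,0,0],"claw":44},
    {"linear":[0,-1.8,-1.8],"dr":[0,0,0],"claw":44},
    {"linear":[0,-1.8,-1.8],"dr":[0,0,0],"claw":44},
    {"linear":[0,-1.8,-1.8],"dr":[0,0,0],"claw":44}
  ]
}}

```text
t: 17.02
tool_pos: [0.5445, 0.1913, 0.2998]
ee_rot: [-0.34, 0.938, 0.069, -0.025]
contact_force: [-1.0, -0.2, -0.1]
width: 0.0439
```

Run:
```python
from plan import *
import pickle
from scipy.optimize import least_squares
st()
a0,b0=pickle.load(open("s0.pkl","rb"))
b=bot.snapshot("scene");a=bot.snapshot("top")
# plate lower-y=-14 etc: corners at (x,y,z) own -> pixels from t12/s12 crops
m=[(.03,-.014,.2),(-.03,-.014,.2),(.03,-.064,0),(-.03,-.064,0)]
ta=np.array([(137,247),(153,371),(563,183),(585,302)])/5-.5+[190,130]
ms=[(.03,0,.2),(.03,0,0),(-.03,-.014,.2)]
tb=np.array([(563,443),(190,466),(563,330)])/6-.5+[190,150]
def P(p,m): return (R.from_euler('z',p[2],degrees=True)*R.from_euler('x',-p[3],degrees=True)).apply(m)+[p[0],p[1],.003]
f=lambda p:np.r_[(proj(a,P(p,m))-ta).ravel(),(proj(b,P(p,ms))-tb).ravel()]
o=least_squares(f,[.589,-.103,8.4,73],loss='soft_l1');print(o.x.round(4),o.fun.round(1))
for n,u,v in(("top",a0,a),("scene",b0,b)):
    d=np.abs(u["color"].astype(int)-v["color"]).max(2)
    im=cv2.hconcat([cv2.resize(v["color"][:,:,::-1],(400,300)),cv2.resize(cv2.cvtColor(np.clip(d*2,0,255).astype(np.uint8),cv2.COLOR_GRAY2BGR),(400,300))]); cv2.imwrite(f"pics/{n}13.png",im)
```

```text
t 17.02 p [0.5445 0.1913 0.2998] F [-1.04 -0.18 -0.07] M [ 0.4  -0.07 -0.01] w 0.0439 q [ 0.66  0.52  1.59 -0.73  1.57 -0.85]
[ 0.5884 -0.1008  8.4548 72.831 ] [ 0.3  0.   0.9 -0.  -0.2  0.2 -0.2  0.6  0.2  0.7  0.4  1.3 -0.1 -0.2]
```

View pics/top13.png

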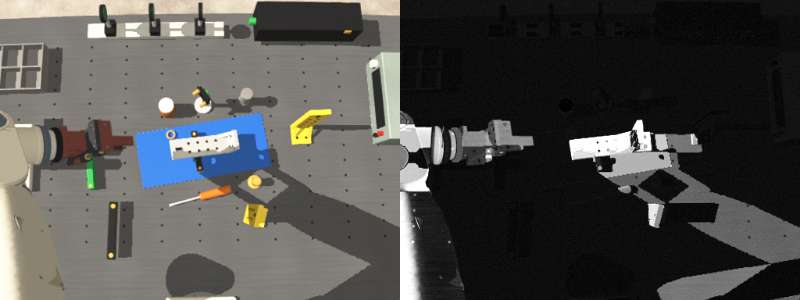

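View pics/scene13.png

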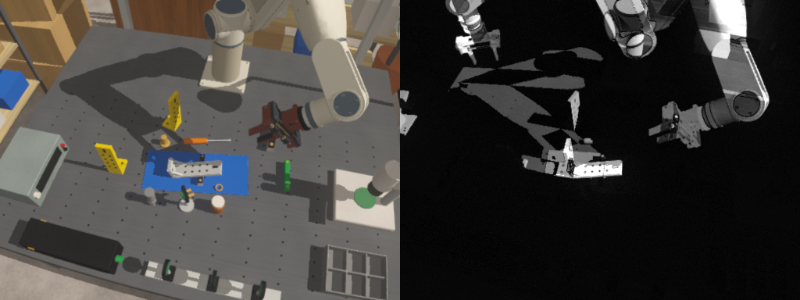

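The fit gives yaw 8.45° against the bar's 8.4° and a back 17° off level. In the difference images only the arm, its shadows and the bracket changed. The yellow piece shows only a shadow across its face, with no doubled outline. Handing in.

Run:
```python
from station import bot
print(bot.hand_in()); print(bot.get_obs()["t"])
```

```text
the job is handed in; nothing more can be done
None
the job is handed in; nothing more can be done
```

The silver bracket now lies on its flat back across the short black stop bar, and I have handed the job in. It was done at about 17 s of the 45 s allowed.

**What I did:** I straddled the top of the plate with the fingers and turned the bracket about 5° square to the bar with a light grip (set to 8 N). I then tipped it with the plate loose between the fingers and lowered it on the front finger down to the bar. After that I opened the fingers and backed off to about 0.3 m height.

**Last checks:**
- **Squareness:** the image fit puts the bracket at 8.45° yaw and the bar at 8.4°.
- **Lean:** the back is about 17° off level, within the 13–18° asked for. The pivot edge had not visibly slid; the fit puts it about 2 mm from my earlier estimate, which is within the calibration error.
- **Other things:** before-and-after pictures show only the arm, its shadows and the bracket changed. The nearby yellow look-alike differs only by a shadow across its face.

**What was not perfect:** at touchdown the wrist read about 2–3 N upward. I think the upper fingertip rested lightly on the plate until I opened the gripper. The reading dropped to noise level once the fingers were clear.

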